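# Add a slotted check mass to the scale hanger

### The job

The hanging baby scale is due for its check: put the loose brass slotted mass on the hanger parked in the grey stand. Slide it gently sideways onto the stem between collar and ball, feeling for the stem, turn it on the stem until its slot lies crosswise to the slot of the dark mass below, lower it until it sits flat and fully down over the collar, and let go. Do not force it against the stem or the stand, and leave the other things on the desk where they are.

Things in the scene. Friction and masses are not known exactly. Their poses are not given: they have to be found in the camera images.
- disc: loose brass slotted mass: disc of 64 mm diameter, 20 mm thick, about 0.3 kg, with two parallel flats 48 mm apart, the place to grip (fingertips some 4 mm above its underside, so that they do not meet the dark mass below). Origin: centre of its underside. x axis points out through the slot, y is square to the flats, z up
- disc_mouth (a point): middle of the slot's mouth on the brass mass's rim, 32 mm from its centre, half way up (10 mm); axes as disc. The slot is 11 mm wide and ends in a round end about the disc's centre (a stem bottomed in it stands within 1.5 mm of the centre). The mouth is 28 mm wide at the rim, narrowing at 45 degrees to 11 mm
- disc_recess (a point): centre of the brass mass's underside (same point as disc). Here is a square recess 28 x 28 mm, 6 mm deep, that drops over the hanger's collar only when the stem stands within about 2 mm of the disc's centre
- stand: grey parking stand, fixed: base 130 (x) x 150 (y) x 12 mm with two upright cheeks left and right, inner faces 62 mm either side of the middle, 84 mm long in x, tops 60 mm above the desk. Open at front and back; its front (-x side) faces the robot. Origin: centre of the underside, on the desk. It carries the hanger and the dark mass
- stand_axis (a point): point on the stand's middle axis, 32 mm above the desk, level with the top of the dark mass; axes as stand. The hanger sits eccentrically: its upright steel stem (rigid, 8 mm diameter) stands 6 mm from this axis, in a direction that is not measured and differs each time; it must be found by feel
- collar_level (a point): point on the stand's middle axis (not the stem's), level with the top of the hanger's collar, 37 mm above the desk. The collar is round about the stem, 24 mm diameter, 5 mm high, and lies on the dark mass. The ball on top of the stem has 18 mm diameter and reaches from 32 mm to 50 mm above this point
- lower_disc: dark steel slotted mass already on the hanger, fixed: 76 mm diameter, 20 mm thick, on the stand's base, its top 32 mm above the desk. Origin: centre of its underside, on the stand's axis; x axis points out through its slot (22 mm wide, open towards the front of the stand, up to 20 degrees either way)
- temp_logger: white temperature logger lying on the desk, 52 x 82 x 17 mm, origin at the centre of its underside; to be left alone
- vial_carton: small card carton on the desk, 60 x 86 x 34 mm, origin at the centre of its underside; to be left alone
- rubber_stamp: wooden rubber stamp standing on the desk, 23 x 46 x 70 mm, origin at the centre of its underside; to be left alone

How it is judged (in metres and radians):
On the way:
1. the brass mass is on the stem, between collar and ball, not yet seated (horizontal distance between disc and stand_axis below 0.014 m and z of disc in the frame of stand_axis between 0.0035 and 0.019 m and angle between disc's own z axis and vertical below 0.15 rad), for 0.1 s.
At the end, for the whole second after the job is handed in: the brass mass lies flat (within 3 degrees), at rest and released on the dark mass, its underside at most 1.5 mm above that one's top (down over the collar), its centre within 10 mm of the stand's axis, its slot 60 to 120 degrees from the slot below, either side (horizontal distance between disc and stand_axis below 0.01 m and z of disc in the frame of stand_axis below 0.0015 m and angle between disc's own z axis and vertical below 0.05 rad and angle between the x axis of disc and the x axis of lower_disc, either way round above 1.05 rad and linear speed of disc below 0.01 m/s); the robot touches nothing.
It fails at once if the brass mass is pressed against the stem, its collar or the stand with more than 20 N (contact force between disc and stand above 20 N).
It fails at once if the brass mass lands or is pressed on the dark mass with more than 50 N (contact force between disc and lower_disc above 50 N).
It fails at once if the gripper or the arm pushes the stand or the hanger with more than 25 N (contact force between the arm and stand above 25 N).
It fails at once if the temperature logger, the carton or the rubber stamp is moved more than 30 mm (distance of any of temp_logger, vial_carton, rubber_stamp from where it was at the start of the episode above 0.03 m).
It also fails if it takes over 72 s, if anything falls off the work surface, if the arm or the gripper's body presses on something with over 40 N, if the wrist force passes 120 N, or if a joint passes its speed limit or range.

### The arm

A 6-joint arm with a two-finger parallel gripper is mounted at the origin on a cart in front of the work surface, level with it; the furniture and walls round the work are solid. World frame = base frame: x ahead of the robot, y to its left, z up, the work surface at z = 0. Lengths are in mm, angles in rad, forces in N, time in s.
With the tool pointing down it reaches from about 400 to 925 mm from the base axis. Payload 12.5 kg.
Tool frame: the origin (TCP) lies at the very end of the fingers, on their centre line; the grasp point (between the pads) lies 19 mm behind it (bot.hold_point_z is the distance from the TCP to the grasp point, in mm); x points along the fingers, y is the direction in which the jaws open and shut, and the axes are right-handed (so a half turn about x gives the same grasp; the last joint's range is limited). The gripper opens to 95 mm and grips with 3 to 60 N. Pads are 20 mm wide; open, the fingers measure 119 mm over their backs; the gripper's body (75 mm by 180 mm) begins 59 mm behind the grasp point.
Start: joints at [-1.219, 0.491, 1.559, -0, 1.092, -0.106], TCP at [276.259, -560.649, 214.661] pointing down, gripper open.
Joint ranges: [-3.1, 3.1], [-0.84, 2.19], [0.05, 2.79], [-1.13, 4.28], [0.06, 2.93], [-2.69, 2.69]. Speed limits (rad/s): [2.22, 2.22, 2.79, 3.14, 3.14, 3.14].

### API

Orientations are given as a 3x3 rotation matrix whose columns are the frame's x, y, z axes.
In Python, from workcell import telemetry, read_camera, bot gives the robot as it stands.
- The arm moves only by the tool step_arm, never from a script. Its argument "targets" is a list of rows, each an object with "hand": the finger opening in cm, from 0 to 9.51; "travel": the shift along the tool's x, y, z in cm, a list of three; "turn": the turn, a rotation vector about the tool's x, y, z in rad, a list of three. A call has 1 to 20 rows; each row shifts and turns the commanded pose from where the row before left it, along the tool's axes as they then stand; what a row does not reach is not made up. A row lasts 1/12 s, in which the tool goes at most 41.7 mm and 7.16 degrees, less where a joint would pass 70% of its speed; a pose out of reach is approached as far as the arm can. A call is refused whole if a number of a shift passes 4.17 or a number of a turn 0.125, either way. A call with a gripper value outside its range is refused whole. The fingers move at their own pace and stop on an object; "newtons" is the grip in N (left out, the last holds). Time passes only in rows, so rows that do not move let the fingers close. It gives the time, the measured TCP pose, the force and the opening at its end, in the units of the state.
- telemetry.observe(): the state, without advancing time (a new reading comes with each control period).
- read_camera(name): name is "side" or "top" or "wrist"; returns a dict with "image" (420x560x3 uint8, blue, green, red), "vfov" (degrees; the focal length in pixels is half the picture's height over the tangent of half this angle, whatever the lens; pixels are square), "cx", "cy" (the principal point, pixels), "rvec" (rotation vector, rad) and "tvec" (3), from world to camera coordinates, as OpenCV has them; the wrist camera has in their place "hand_eye" (4x4, takes a point from camera to tool coordinates, whose origin is the TCP and whose axes are the tool frame's). Camera axes: x right, y down, z forward; pixel columns grow to the right and rows downward; lengths in mm; the calibration is good to about 2 mm. The wrist camera is an equidistant fisheye: a pixel r from the principal point sees the ray r / f radians off the axis. A picture is of the moment at which its call begins: read the wrist's pose just before it. There is no depth.
- bot.hand_in(): hands the job in, once; it reports no verdict.
The state is a dict: "clock": time; "qpos": joint angles; "dq": joint speeds; "joint_torque": joint torques, N m; "tcp_pos": TCP position; "tcp_rot": TCP orientation; "ft_force": force on the tool from outside, world axes, zero at the start; "moment": the same for the moment, N m; "width": finger opening in mm.
Only numpy, scipy, OpenCV 4.12 (cv2) and the standard library are available. Lean on these libraries where they do the work, as an engineer would, in place of code of your own. Each camera call takes 0.05 s, during which the arm holds its last target.

## Working session

There is one attempt and no reset: what is moved stays moved. The work goes in short steps, Python scripts to look and compute and a tool call to move; the robot and the scene stay as the last step left them, time stands still between calls to the robot, and variables do not carry over. Pictures are saved under pics/ and viewed, and the job is handed in when it is done.

Besides the shell and the picture viewer there is one more tool, called after "Request:" by a JSON object that holds its "api" and its "payload", one argument or row to a line. step_arm: Moves the arm, as the interface text tells. Its arguments: {"type":"object","properties":{"targets":{"type":"array"},"newtons":{"type":"number"}},"required":["targets"]}

```bash
ls; mkdir -p pics
python3 - <<'E'
from workcell import telemetry, read_camera, bot
import cv2
print(telemetry.observe())
for n in("side","top","wrist"):
    c=read_camera(n); cv2.imwrite(f"pics/{n}0.png",c["image"]); print(n,{k:v for k,v in c.items() if k!="image"})
E
```

```text
pics
{'clock': 0.0, 'qpos': array([-1.21860625e+00,  4.91563640e-01,  1.55945358e+00,  4.86097562e-06,
        1.09169560e+00, -1.05606365e-01]), 'dq': array([ 0.00087168, -0.0005854 ,  0.00020589,  0.00025764, -0.00229403,
        0.00021088]), 'joint_torque': array([-2.63201648e-03, -6.12645864e+01, -2.58185130e+01,  6.91350410e-02,
        4.81779815e-02, -1.10079839e-04]), 'tcp_pos': array([ 276.16581117, -560.40308011,  214.05779119]), 'tcp_rot': array([[-3.82357773e-04,  4.41970299e-01, -8.97029603e-01],
       [ 1.05289935e-03, -8.97028994e-01, -4.41970447e-01],
       [-9.99999373e-01, -1.11347272e-03, -1.22364232e-04]]), 'ft_force': array([-0.03579614, -0.01899653, -0.26980529]), 'moment': array([-0.03951063, -0.00416013,  0.02392266]), 'width': 95.58706393876218}
side {'vfov': 52.16199668367061, 'cx': 280.80857283571294, 'cy': 208.48396728987186, 'rvec': array([ 2.2822977 , -0.08381017,  0.0330405 ]), 'tvec': array([-555.99176003,   98.66531737, 1059.14350866])}
top {'vfov': 57.59845784075274, 'cx': 273.7735897424376, 'cy': 213.65633155571135, 'rvec': array([ 2.16269835, -2.17784012,  0.08002574]), 'tvec': array([ 41.67297132, 555.19547025, 928.6295206 ])}
wrist {'vfov': 65.70646984690485, 'cx': 279.17516173160493, 'cy': 207.30075618381335, 'hand_eye': array([[ 7.13274381e-04, -2.81464930e-01,  9.59571250e-01,
        -1.70134520e+02],
       [ 9.99999334e-01,  1.07172333e-03, -4.28963847e-04,
         8.50227500e-01],
       [-9.07656614e-04,  9.59570917e-01,  2.81465507e-01,
        -7.94385226e+01],
       [ 0.00000000e+00,  0.00000000e+00,  0.00000000e+00,
         1.00000000e+00]])}
```

View pics/side0.png

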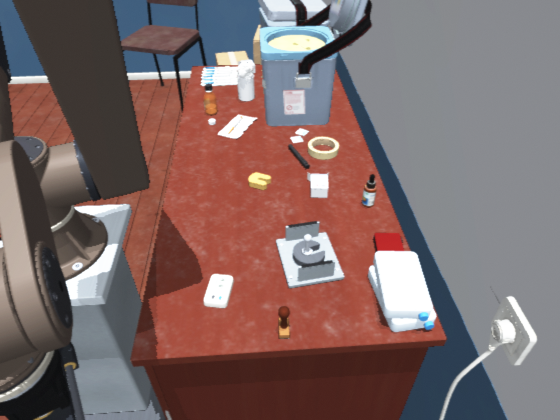

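View pics/top0.png

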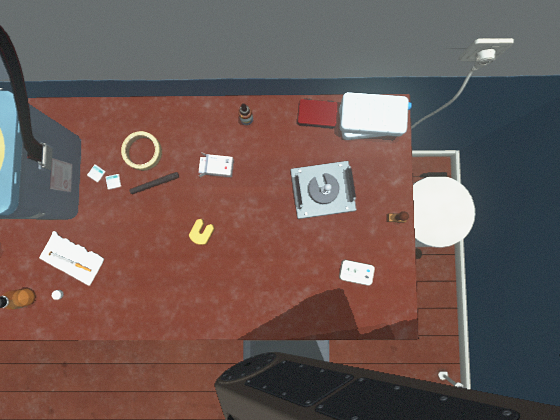

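View pics/wrist0.png

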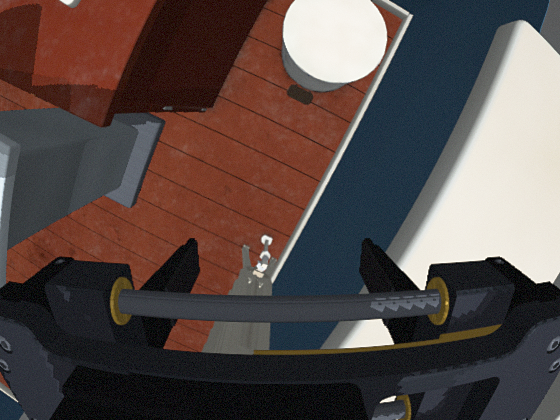

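The top picture shows the brass disc at about (202,232), slot opening downwards, the stand at (324,190), and the dark mass slot roughly towards the robot. I'll enlarge these.

Run:
```python
import cv2,numpy as np
t=cv2.imread("pics/top0.png"); s=cv2.imread("pics/side0.png")
def cr(im,x,y,w,h,k): return cv2.resize(im[y:y+h,x:x+w],None,fx=k,fy=k,interpolation=cv2.INTER_CUBIC)
a=cr(t,180,210,50,50,8); b=cr(t,284,150,80,80,5)
cv2.imwrite("pics/c1.png",np.hstack([a,b]))
a=cr(s,240,165,40,40,10); b=cr(s,270,215,80,80,5)
cv2.imwrite("pics/c2.png",np.hstack([a,b]))
```

```text
(no output)
```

View pics/c1.png

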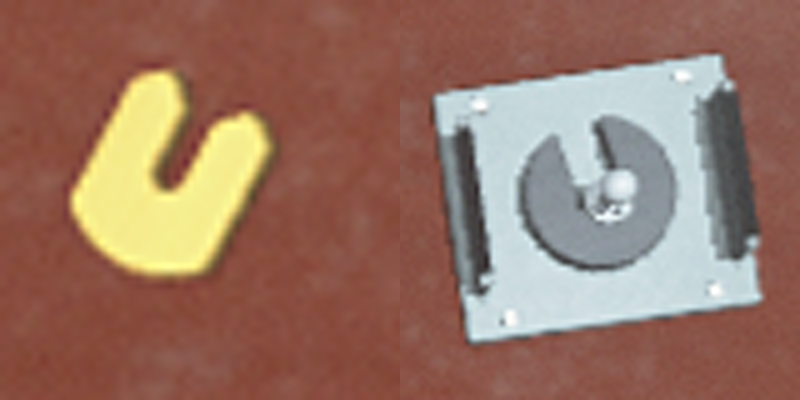

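View pics/c2.png

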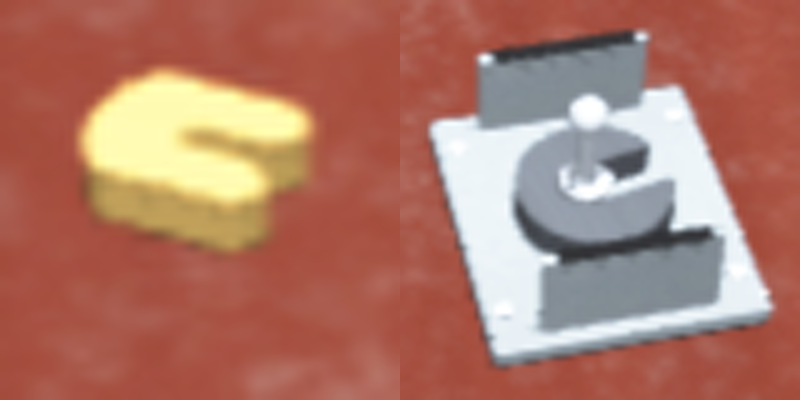

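Brass (left crop): slot opens up-right; flats run along it. Dark mass slot opens up-left in the top picture. Now metric.

```bash
cat > h.py <<'E'
import numpy as np,cv2
from scipy.optimize import least_squares
from workcell import telemetry, read_camera, bot
def cam(c):
    f=c["image"].shape[0]/2/np.tan(np.radians(c["vfov"])/2)
    return f,cv2.Rodrigues(np.array(c["rvec"]))[0],np.array(c["tvec"])
def onplane(c,uv,z):
    f,R,t=cam(c); d=R.T@np.array([(uv[0]-c["cx"])/f,(uv[1]-c["cy"])/f,1]); o=-R.T@t
    return o+d*(z-o[2])/d[2]
def proj(c,P):
    f,R,t=cam(c); p=R@np.array(P)+t; return f*p[:2]/p[2]+[c["cx"],c["cy"]]
def wray(c,uv,s):
    f=c["image"].shape[0]/2/np.tan(np.radians(c["vfov"])/2)
    d=np.array([uv[0]-c["cx"],uv[1]-c["cy"]]);r=np.hypot(*d);a=r/f
    v=np.array([*(np.sin(a)*d/r),np.cos(a)]);H=c["hand_eye"];R=s["tcp_rot"]
    return s["tcp_pos"]+R@H[:3,3],R@(H[:3,:3]@v)
def wplane(c,uv,s,z):
    o,d=wray(c,uv,s); return o+d*(z-o[2])/d[2]
E
cat > m.py <<'E'
from h import *
c=read_camera("top"); s=read_camera("side")
np.set_printoptions(precision=1,suppress=True)
T1=lambda x,y:(180+x/8-.5,210+y/8-.5)
T2=lambda x,y:(284+(x-400)/5-.5,150+y/5-.5)
for n,p in dict(tipL=(155,72),tipR=(250,113),left=(72,200),bot=(165,275),slotend=(168,190),right=(272,150),botR=(210,272)).items(): print("disc",n,onplane(c,T1(*p),20))
for n,p in dict(tl=(435,95),tr=(722,55),br=(762,298),bl=(470,342)).items(): print("stand",n,onplane(c,T2(*p),12))
for n,p in dict(L=(519,195),R=(678,185),B=(600,270),slotL=(556,135),slotR=(597,117),slotL2=(572,185)).items(): print("dark",n,onplane(c,T2(*p),32))
print("ball",onplane(c,T2(620,186),78),"collar",onplane(c,T2(607,205),37))
S2=lambda x,y:(270+(x-400)/5-.5,215+y/5-.5)
S1=lambda x,y:(240+x/10-.5,165+y/10-.5)
print("side ball",onplane(s,S2(589,112),78),"collar",onplane(s,S2(585,182),37))
for n,p in dict(tl=(430,125),tr=(680,88),br=(772,308),bl=(495,355)).items(): print("stand",n,onplane(s,S2(*p),12))
for n,p in dict(tipfar=(312,115),tipnear=(268,185),left=(80,140),slotend=(185,135),).items(): print("disc",n,onplane(s,S1(*p),20))
E
python3 m.py
```

```text
disc tipL [545.1 226.   20. ]
disc tipR [532. 196.  20.]
disc left [505.1 251.6  20. ]
disc bot [481.5 222.2  20. ]
disc slotend [508.  221.6  20. ]
disc right [520.3 189.   20. ]
disc botR [482.4 208.1  20. ]
stand tl [672.   -5.5  12. ]
stand tr [ 691.3 -152.1   12. ]
stand br [ 566.5 -169.3   12. ]
stand bl [545.4 -21.8  12. ]
dark L [617.  -46.1  32. ]
dark R [ 621.3 -125.1   32. ]
dark B [579.1 -85.6  32. ]
dark slotL [647.  -64.9  32. ]
dark slotR [655.9 -85.5  32. ]
dark slotL2 [621.8 -72.5  32. ]
ball [613.8 -90.4  78. ] collar [610.9 -89.1  37. ]
side ball [612.  -84.9  78. ] collar [611.1 -89.7  37. ]
stand tl [542.7 -21.8  12. ]
stand tr [670.1  -5.1  12. ]
stand br [ 690.2 -150.5   12. ]
stand bl [ 562.6 -168.    12. ]
disc tipfar [544.6 231.6  20. ]
disc tipnear [530.3 199.1  20. ]
disc left [477.1 224.7  20. ]
disc slotend [507.4 224.7  20. ]
```

Request:
{"api": "step_arm", "payload": {
  "targets": [
    {"hand": 9.5, "travel": [0.11, -2.17, -2.73], "turn": [0, 0, 0]},
    {"hand": 9.5, "travel": [0.11, -2.17, -2.73], "turn": [0, 0, 0]},
    {"hand": 9.5, "travel": [0.11, -2.17, -2.73], "turn": [0, 0, 0]},
    {"hand": 9.5, "travel": [0.11, -2.17, -2.73], "turn": [0, 0, 0]},
    {"hand": 9.5, "travel": [0.11, -2.17, -2.73], "turn": [0, 0, 0]},
    {"hand": 9.5, "travel": [0.11, -2.17, -2.73], "turn": [0, 0, 0]},
    {"hand": 9.5, "travel": [0.11, -2.17, -2.73], "turn": [0, 0, 0]},
    {"hand": 9.5, "travel": [0.11, -2.17, -2.73], "turn": [0, 0, 0]},
    {"hand": 9.5, "travel": [0.11, -2.17, -2.73], "turn": [0, 0, 0]},
    {"hand": 9.5, "travel": [0.11, -2.17, -2.73], "turn": [0, 0, 0]},
    {"hand": 9.5, "travel": [0.11, -2.17, -2.73], "turn": [0, 0, 0]},
    {"hand": 9.5, "travel": [0.11, -2.17, -2.73], "turn": [0, 0, 0]},
    {"hand": 9.5, "travel": [0.11, -2.17, -2.73], "turn": [0, 0, 0]}
  ]
}}

```text
clock: 1.33
tcp_pos: [470.4, -149.1, 200.4]
tcp_rot: [[0.0, 0.442, -0.897], [-0.0, -0.897, -0.442], [-1.0, 0.0, -0.0]]
ft_force: [0.7, -0.8, -0.3]
width: 94.9
```

Request:
{"api": "step_arm", "payload": {
  "targets": [
    {"hand": 9.5, "travel": [0.64, -2.82, -1.83], "turn": [0, 0, 0]},
    {"hand": 9.5, "travel": [0.64, -2.82, -1.83], "turn": [0, 0, 0]},
    {"hand": 9.5, "travel": [0.64, -2.82, -1.83], "turn": [0, 0, 0]},
    {"hand": 9.5, "travel": [0.64, -2.82, -1.83], "turn": [0, 0, 0]},
    {"hand": 9.5, "travel": [0.64, -2.82, -1.83], "turn": [0, 0, 0]},
    {"hand": 9.5, "travel": [0.64, -2.82, -1.83], "turn": [0, 0, 0]},
    {"hand": 9.5, "travel": [0.64, -2.82, -1.83], "turn": [0, 0, 0]},
    {"hand": 9.5, "travel": [0.64, -2.82, -1.83], "turn": [0, 0, 0]},
    {"hand": 9.5, "travel": [0.64, -2.82, -1.83], "turn": [0, 0, 0]},
    {"hand": 9.5, "travel": [0.64, -2.82, -1.83], "turn": [0, 0, 0]},
    {"hand": 9.5, "travel": [0.64, -2.82, -1.83], "turn": [0, 0, 0]}
  ]
}}

```text
clock: 2.25
tcp_pos: [513.3, 218.3, 129.6]
tcp_rot: [[0.0, 0.442, -0.897], [-0.0, -0.897, -0.442], [-1.0, 0.0, -0.0]]
ft_force: [0.1, -0.5, 0.6]
width: 95.4
```

Request:
{"api": "step_arm", "payload": {
  "targets": [
    {"hand": 9.5, "travel": [0, 0, 0], "turn": [-0.122, 0, 0]},
    {"hand": 9.5, "travel": [0, 0, 0], "turn": [-0.122, 0, 0]},
    {"hand": 9.5, "travel": [0, 0, 0], "turn": [-0.122, 0, 0]},
    {"hand": 9.5, "travel": [0, 0, 0], "turn": [-0.122, 0, 0]},
    {"hand": 9.5, "travel": [0, 0, 0], "turn": [-0.122, 0, 0]},
    {"hand": 9.5, "travel": [0, 0, 0], "turn": [-0.122, 0, 0]},
    {"hand": 9.5, "travel": [0, 0, 0], "turn": [-0.122, 0, 0]},
    {"hand": 9.5, "travel": [0, 0, 0], "turn": [-0.122, 0, 0]},
    {"hand": 9.5, "travel": [0, 0, 0], "turn": [-0.122, 0, 0]},
    {"hand": 9.5, "travel": [0, 0, 0], "turn": [-0.122, 0, 0]},
    {"hand": 9.5, "travel": [0, 0, 0], "turn": [-0.122, 0, 0]},
    {"hand": 9.5, "travel": [0, 0, 0], "turn": [-0.122, 0, 0]},
    {"hand": 9.5, "travel": [0, 0, 0], "turn": [-0.122, 0, 0]},
    {"hand": 9.5, "travel": [0, 0, 0], "turn": [-0.122, 0, 0]},
    {"hand": 9.5, "travel": [0, 0, 0], "turn": [-0.122, 0, 0]},
    {"hand": 9.5, "travel": [0, 0, 0], "turn": [-0.122, 0, 0]},
    {"hand": 9.5, "travel": [0, 0, 0], "turn": [-0.122, 0, 0]},
    {"hand": 9.5, "travel": [0, 0, 0], "turn": [-0.122, 0, 0]}
  ]
}}

```text
clock: 3.75
tcp_pos: [513.4, 216.5, 129.9]
tcp_rot: [[0.0, 0.463, 0.886], [-0.0, 0.886, -0.463], [-1.0, -0.0, 0.0]]
ft_force: [-0.4, 0.7, -0.0]
width: 94.6
```

```bash
cat > look.py <<'E'
import sys
from h import *
s=telemetry.observe(); c=read_camera("wrist"); n=sys.argv[1]
cv2.imwrite(f"pics/{n}.png",c["image"]); np.savez(f"pics/{n}.npz",p=s["tcp_pos"],R=s["tcp_rot"])
if len(sys.argv)>2:
    x,y,w,h,k=map(int,sys.argv[2:]); cv2.imwrite(f"pics/{n}c.png",cv2.resize(c["image"][y:y+h,x:x+w],None,fx=k,fy=k,interpolation=cv2.INTER_CUBIC))
R=s["tcp_rot"]; print(s["clock"],s["tcp_pos"].round(1),"phi",np.degrees(np.arctan2(R[1,1],R[0,1])).round(2),s["ft_force"].round(2),s["width"],s["qpos"].round(2)); print(R[:,0].round(4))
E
python3 look.py w1
```

```text
3.75 [513.4 216.5 129.9] phi 62.4 [-0.39  0.69 -0.02] 94.57279314859895 [ 0.28  0.5   1.82 -0.    0.83 -0.81]
[ 0.e+00 -1.e-04 -1.e+00]
```

View pics/w1.png

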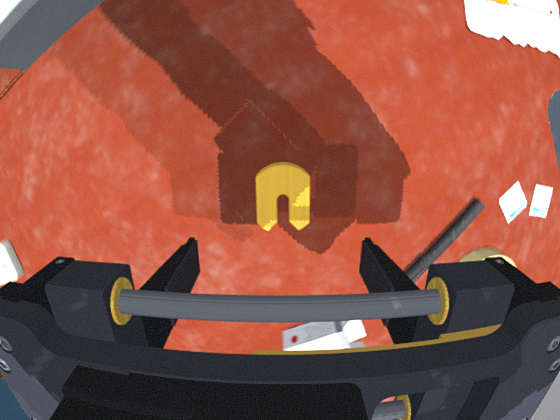

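Wrist view: brass disc at (283,195), slot opening downward towards (283,225), already nearly square between the fingers.

Run:
```python
import cv2
im=cv2.imread("pics/w1.png");cv2.imwrite("pics/w1c.png",cv2.resize(im[150:245,235:330],None,fx=6,fy=6,interpolation=cv2.INTER_CUBIC))
```

```text
(no output)
```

View pics/w1c.png

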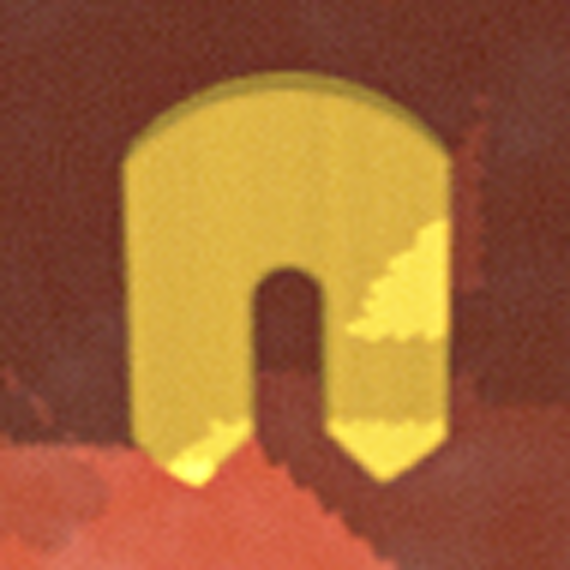

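Run:
```python
from h import *
np.set_printoptions(precision=1,suppress=True)
c=read_camera("wrist"); d=np.load("pics/w1.npz"); s=dict(tcp_pos=d["p"],tcp_rot=d["R"])
for n,p in dict(back=(290,88),slotend=(288,268),wl=(253,350),wr=(325,350),fl=(126,200),fl2=(132,420),fr=(449,200),fr2=(447,420),tl=(200,488),tr=(382,482),cl=(124,160),cr=(449,155)).items():
    P=wplane(c,(235+p[0]/6-.5,150+p[1]/6-.5),s,20); print(n,P,"tool",s["tcp_rot"].T@(P-s["tcp_pos"]))
```

```text
back [482.7 235.6  20. ] tool [109.9   2.7 -36. ]
slotend [506.5 223.   20. ] tool [109.9   2.5  -9.1]
wl [515.3 212.5  20. ] tool [109.9  -2.7   3.5]
wr [520.3 222.   20. ] tool [109.9   8.1   3.5]
fl [486.3 206.6  20. ] tool [109.9 -21.3 -19.4]
fl2 [516.6 191.1  20. ] tool [109.9 -21.   14.6]
fr [508.2 248.7  20. ] tool [109.9  26.2 -19.5]
fr2 [538.7 233.4  20. ] tool [109.9  26.7  14.5]
tl [531.  195.1  20. ] tool [109.9 -10.8  25.5]
tr [543.1 220.2  20. ] tool [109.9  17.   24.5]
cl [480.9 209.2  20. ] tool [109.9 -21.5 -25.4]
cr [502.2 251.7  20. ] tool [109.9  26.  -26.2]
```

Request:
{"api": "step_arm", "payload": {
  "targets": [
    {"hand": 9.5, "travel": [3.0, 0.265, -0.39], "turn": [0, 0, 0]},
    {"hand": 9.5, "travel": [3.0, 0, 0], "turn": [0, 0, 0]},
    {"hand": 9.5, "travel": [3.0, 0, 0], "turn": [0, 0, 0]},
    {"hand": 8.0, "travel": [2.0, 0, 0], "turn": [0, 0, 0]},
    {"hand": 7.0, "travel": [1.0, 0, 0], "turn": [0, 0, 0]},
    {"hand": 6.0, "travel": [0.55, 0, 0], "turn": [0, 0, 0]},
    {"hand": 6.0, "travel": [0, 0, 0], "turn": [0, 0, 0]},
    {"hand": 6.0, "travel": [0, 0, 0], "turn": [0, 0, 0]}
  ]
}}

```text
clock: 4.52
tcp_pos: [511.7, 220.8, 5.2]
tcp_rot: [[0.001, 0.47, 0.883], [0.0, 0.883, -0.47], [-1.0, 0.001, 0.001]]
ft_force: [-0.2, 0.2, 0.9]
width: 67.3
```

```bash
python3 look.py w2
```

```text
4.5167 [511.7 220.8   5.2] phi 61.98 [-0.24  0.17  0.92] 67.26039936492488 [ 0.29  0.69  1.9  -0.    0.55 -0.79]
[ 1.e-03  2.e-04 -1.e+00]
```

View pics/w2.png

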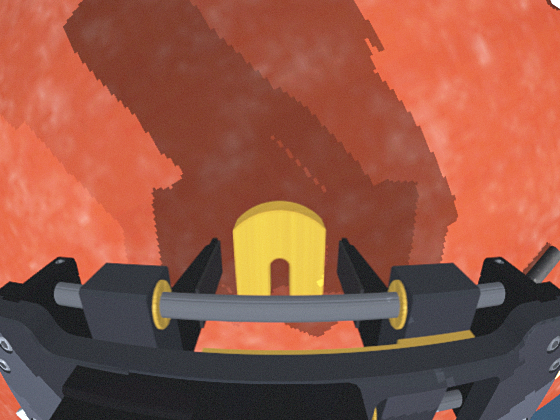

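The disc sits centred between the fingers. Close.

Request:
{"api": "step_arm", "payload": {
  "targets": [
    {"hand": 4.0, "travel": [0.1, 0, 0], "turn": [0, 0, 0]},
    {"hand": 4.0, "travel": [0, 0, 0], "turn": [0, 0, 0]},
    {"hand": 4.0, "travel": [0, 0, 0], "turn": [0, 0, 0]},
    {"hand": 4.0, "travel": [0, 0, 0], "turn": [0, 0, 0]},
    {"hand": 4.0, "travel": [0, 0, 0], "turn": [0, 0, 0]},
    {"hand": 4.0, "travel": [0, 0, 0], "turn": [0, 0, 0]},
    {"hand": 4.0, "travel": [0, 0, 0], "turn": [0, 0, 0]},
    {"hand": 4.0, "travel": [0, 0, 0], "turn": [0, 0, 0]}
  ],
  "newtons": 30
}}

```text
clock: 5.23
tcp_pos: [511.5, 220.7, 4.1]
tcp_rot: [[0.001, 0.469, 0.883], [0.0, 0.883, -0.469], [-1.0, 0.001, 0.001]]
ft_force: [-0.1, 0.1, 6.8]
width: 47.7
```

```bash
python3 look.py w3
```

```text
5.2333 [511.5 220.7   4.1] phi 62.04 [-0.09  0.12  6.79] 47.7191689987118 [ 0.29  0.69  1.9  -0.    0.55 -0.79]
[ 1.1e-03  3.0e-04 -1.0e+00]
```

View pics/w3.png

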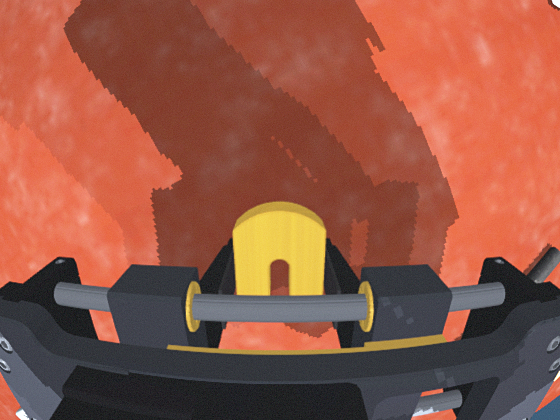

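Gripped at 47.7 mm. Lift and go over to look down on the stand.

Request:
{"api": "step_arm", "payload": {
  "targets": [
    {"hand": 4.0, "travel": [-1.0, 0, 0], "turn": [0, 0, 0]},
    {"hand": 4.0, "travel": [-2.5, 0, 0], "turn": [0, 0, 0]},
    {"hand": 4.0, "travel": [-3.5, 0, 0], "turn": [0, 0, 0]},
    {"hand": 4.0, "travel": [-3.5, 0, 0], "turn": [0, 0, 0]},
    {"hand": 4.0, "travel": [-3.5, 0, 0], "turn": [0, 0, 0]},
    {"hand": 4.0, "travel": [-1.6, 0, 0], "turn": [0, 0, 0]}
  ]
}}

```text
clock: 5.78
tcp_pos: [511.9, 220.9, 164.1]
tcp_rot: [[0.004, 0.469, 0.883], [0.001, 0.883, -0.469], [-1.0, 0.003, 0.003]]
ft_force: [0.7, -0.1, -2.1]
width: 48.0
```

Request:
{"api": "step_arm", "payload": {
  "targets": [
    {"hand": 4.0, "travel": [0, -1.86, 3.01], "turn": [0, 0, 0]},
    {"hand": 4.0, "travel": [0, -1.86, 3.01], "turn": [0, 0, 0]},
    {"hand": 4.0, "travel": [0, -1.86, 3.01], "turn": [0, 0, 0]},
    {"hand": 4.0, "travel": [0, -1.86, 3.01], "turn": [0, 0, 0]},
    {"hand": 4.0, "travel": [0, -1.86, 3.01], "turn": [0, 0, 0]},
    {"hand": 4.0, "travel": [0, -1.86, 3.01], "turn": [0, 0, 0]},
    {"hand": 4.0, "travel": [0, -1.86, 3.01], "turn": [0, 0, 0]},
    {"hand": 4.0, "travel": [0, -1.86, 3.01], "turn": [0, 0, 0]},
    {"hand": 4.0, "travel": [0, -1.86, 3.01], "turn": [0, 0, 0]},
    {"hand": 4.0, "travel": [0, -1.86, 3.01], "turn": [0, 0, 0]},
    {"hand": 4.0, "travel": [0, 0, 0], "turn": [-0.103, 0, 0]},
    {"hand": 4.0, "travel": [0, 0, 0], "turn": [-0.103, 0, 0]},
    {"hand": 4.0, "travel": [0, 0, 0], "turn": [-0.103, 0, 0]},
    {"hand": 4.0, "travel": [0, 0, 0], "turn": [-0.103, 0, 0]},
    {"hand": 4.0, "travel": [0, 0, 0], "turn": [-0.103, 0, 0]},
    {"hand": 4.0, "travel": [0, 0, 0], "turn": [-0.103, 0, 0]},
    {"hand": 4.0, "travel": [0, 0, 0], "turn": [0, 0, 0]},
    {"hand": 4.0, "travel": [0, 0, 0], "turn": [0, 0, 0]},
    {"hand": 4.0, "travel": [0, 0, 0], "turn": [0, 0, 0]}
  ]
}}

```text
clock: 7.37
tcp_pos: [689.8, -84.7, 159.6]
tcp_rot: [[-0.0, -0.127, 0.992], [-0.0, 0.992, 0.127], [-1.0, -0.0, -0.0]]
ft_force: [-0.4, -0.3, -2.1]
width: 47.8
```

```bash
python3 look.py w4 200 80 170 170 4
```

```text
7.3667 [689.8 -84.7 159.6] phi 97.27 [-0.42 -0.33 -2.14] 47.84791673271865 [-0.22  0.64  1.43 -0.    1.07 -1.91]
[-2.e-04 -0.e+00 -1.e+00]
```

View pics/w4.png

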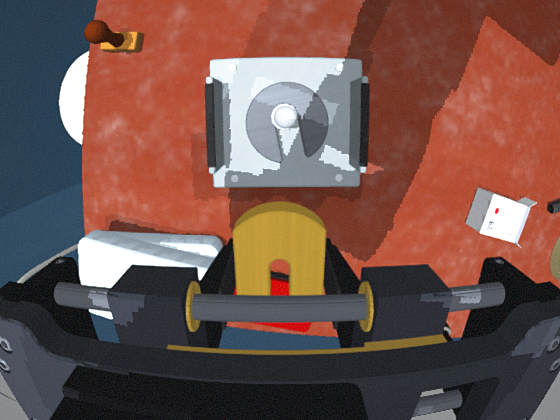

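Stand centred at about (288,122), ball at (287,117), dark slot opening downward (+x).

Run:
```python
import cv2
im=cv2.imread("pics/w4.png");cv2.imwrite("pics/w4d.png",cv2.resize(im[50:195,200:375],None,fx=4.5,fy=4.1,interpolation=cv2.INTER_CUBIC) if 0 else cv2.resize(im[50:195,200:375],None,fx=4,fy=4,interpolation=cv2.INTER_CUBIC))
```

```text
(no output)
```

View pics/w4d.png

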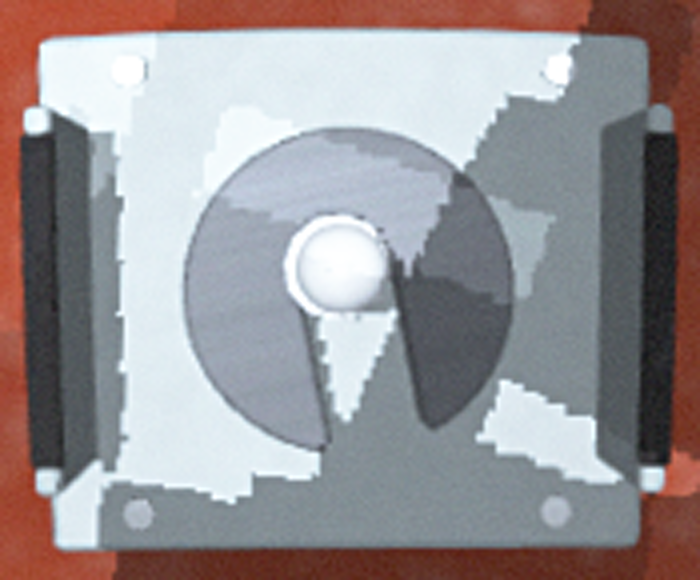

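Run:
```python
from h import *
np.set_printoptions(precision=1,suppress=True)
c=read_camera("wrist"); d=np.load("pics/w4.npz"); s=dict(tcp_pos=d["p"],tcp_rot=d["R"])
q=lambda x,y,z:wplane(c,(200+x/4-.375,50+y/4-.375),s,z)
def circ(P):
    P=np.array(P)[:,:2]; r=least_squares(lambda v:np.hypot(*(P-v[:2]).T)-v[2],[620,-87,30]).x; return r
dk=[q(*p,32) for p in [(183,290),(195,230),(235,165),(300,132),(348,127),(430,148),(500,225),(513,290),(505,340),(200,350),(240,405),(300,442)]]
print("dark",circ(dk))
co=[q(*p,37) for p in [(283,265),(287,245),(300,226),(318,216),(335,213),(290,290)]]
print("collar",circ(co))
b=[q(*p,78) for p in [(294,267),(388,267),(341,220),(341,314)]]; print("ball",np.mean(b,0),b[1]-b[0])
for n,p in dict(tl=(40,38,12),tr=(648,38,12),br=(640,545,12),bl=(55,548,12)).items(): print(n,q(*p))
for n,p in dict(ctl=(35,107),ctr=(660,107),cbl=(47,490),cbr=(652,490)).items(): print(n,q(*p,60))
m1,m2=q(322,450,32),q(432,430,32); print("mouth",m1,m2)
a1,a2=q(303,312,32),q(398,290,32);print(np.degrees(np.arctan2(*(m1-a1)[1::-1])),np.degrees(np.arctan2(*(m2-a2)[1::-1])))
```

```text
dark [616.3 -87.6  37.3]
collar [611.6 -91.5  11.6]
ball [611.9 -90.9  78. ] [-2.3 17.8  0. ]
tl [ 563.2 -169.6   12. ]
tr [543.3 -22.7  12. ]
br [670.3  -4.9  12. ]
bl [ 690.2 -152.5   12. ]
ctl [ 585.2 -157.6   60. ]
ctr [567.9 -29.3  60. ]
cbl [ 665.8 -146.6   60. ]
cbr [649.1 -18.2  60. ]
mouth [654.4 -88.9  32. ] [646.4 -64.4  32. ]
15.041357827834085 21.503063945032704
```

Stem fixes at (611.8,-91.2) from both ball and collar — 6.0 mm from the stand axis, as it must be; dark slot at about 18° yaw. Retreat to the front and descend.

Request:
{"api": "step_arm", "payload": {
  "targets": [
    {"hand": 4.0, "travel": [0, 0.07, -3.06], "turn": [0, 0, 0]},
    {"hand": 4.0, "travel": [0, 0.07, -3.06], "turn": [0, 0, 0]},
    {"hand": 4.0, "travel": [0, 0.07, -3.06], "turn": [0, 0, 0]},
    {"hand": 4.0, "travel": [0, 0.07, -3.06], "turn": [0, 0, 0]},
    {"hand": 4.0, "travel": [0, 0.07, -3.06], "turn": [0, 0, 0]},
    {"hand": 4.0, "travel": [2.8, 0, 0], "turn": [0, 0, 0]},
    {"hand": 4.0, "travel": [2.8, 0, 0], "turn": [0, 0, 0]},
    {"hand": 4.0, "travel": [2.8, 0, 0], "turn": [0, 0, 0]},
    {"hand": 4.0, "travel": [1.8, 0, 0], "turn": [0, 0, 0]},
    {"hand": 4.0, "travel": [1.0, 0, 0], "turn": [0, 0, 0]},
    {"hand": 4.0, "travel": [0, 0, 0], "turn": [0, 0, 0]},
    {"hand": 4.0, "travel": [0, 0, 0], "turn": [0, 0, 0]},
    {"hand": 4.0, "travel": [0, 0, 0], "turn": [0, 0, 0]},
    {"hand": 4.0, "travel": [0, 0, 0], "turn": [0, 0, 0]}
  ]
}}

```text
clock: 8.63
tcp_pos: [538.4, -101.3, 48.7]
tcp_rot: [[0.002, -0.13, 0.992], [-0.001, 0.992, 0.13], [-1.0, -0.001, 0.002]]
ft_force: [-0.8, -0.3, -3.4]
width: 48.1
```

```bash
python3 look.py w5
python3 - <<'E'
from h import *
s=telemetry.observe(); p=s["tcp_pos"]; R=s["tcp_rot"]
print("stem in tool", R.T@(np.array([611.8,-91.2,47])-p))
c=read_camera("side"); t=read_camera("top")
a=cv2.resize(c["image"][205:305,240:360],None,fx=4,fy=4,interpolation=2); b=cv2.resize(t["image"][140:240,270:350],None,fx=4,fy=4,interpolation=2)
cv2.imwrite("pics/s5.png",np.hstack([a,b]))
E
```

```text
8.6333 [ 538.4 -101.3   48.7] phi 97.45 [-0.79 -0.26 -3.36] 48.087932320600636 [-0.31  0.61  1.9  -0.    0.63 -2.01]
[ 2.e-03 -7.e-04 -1.e+00]
stem in tool [ 1.70752162  0.44461483 74.17951136]
```

View pics/w5.png

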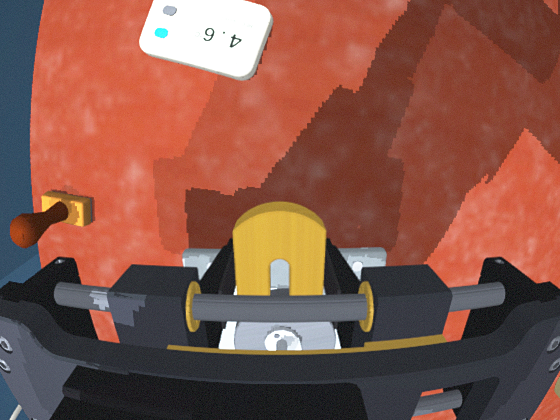

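View pics/s5.png

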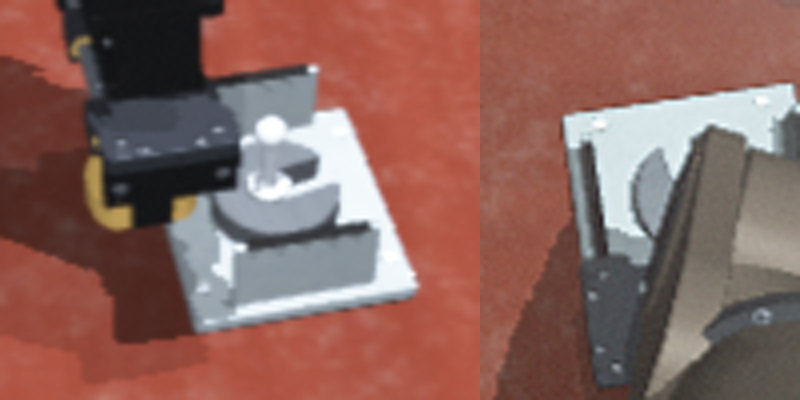

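Request:
{"api": "step_arm", "payload": {
  "targets": [
    {"hand": 4.0, "travel": [0.1, 0.04, 1.0], "turn": [0, 0, 0]},
    {"hand": 4.0, "travel": [0, 0, 1.0], "turn": [0, 0, 0]},
    {"hand": 4.0, "travel": [0, 0, 0.9], "turn": [0, 0, 0]},
    {"hand": 4.0, "travel": [0, 0, 0.6], "turn": [0, 0, 0]},
    {"hand": 4.0, "travel": [0, 0, 0.4], "turn": [0, 0, 0]},
    {"hand": 4.0, "travel": [0, 0, 0], "turn": [0, 0, 0]},
    {"hand": 4.0, "travel": [0, 0, 0], "turn": [0, 0, 0]}
  ]
}}

```text
clock: 9.37
tcp_pos: [576.3, -95.5, 46.2]
tcp_rot: [[-0.001, -0.13, 0.992], [0.0, 0.992, 0.13], [-1.0, 0.0, -0.001]]
ft_force: [-0.6, -0.5, -2.1]
width: 47.7
```

Request:
{"api": "step_arm", "payload": {
  "targets": [
    {"hand": 4.0, "travel": [0, 0, 0.2], "turn": [0, 0, 0]},
    {"hand": 4.0, "travel": [0, 0, 0.2], "turn": [0, 0, 0]},
    {"hand": 4.0, "travel": [0, 0, 0.2], "turn": [0, 0, 0]},
    {"hand": 4.0, "travel": [0, 0, 0.2], "turn": [0, 0, 0]}
  ]
}}

```text
clock: 9.7
tcp_pos: [584.5, -94.7, 46.5]
tcp_rot: [[0.0, -0.13, 0.992], [-0.0, 0.992, 0.13], [-1.0, -0.0, 0.0]]
ft_force: [-0.5, 0.3, -1.4]
width: 47.8
```

```bash
python3 look.py w6
python3 - <<'E'
from h import *
s=telemetry.observe(); p=s["tcp_pos"]; R=s["tcp_rot"]
print("stem in tool", R.T@(np.array([611.8,-91.2,47])-p))
E
```

```text
9.7 [584.5 -94.7  46.5] phi 97.45 [-0.52  0.26 -1.41] 47.827513647417206 [-0.27  0.66  1.79 -0.    0.7  -1.97]
[ 1.e-04 -1.e-04 -1.e+00]
stem in tool [-0.47297615 -0.06128855 27.16949077]
```

View pics/w6.png

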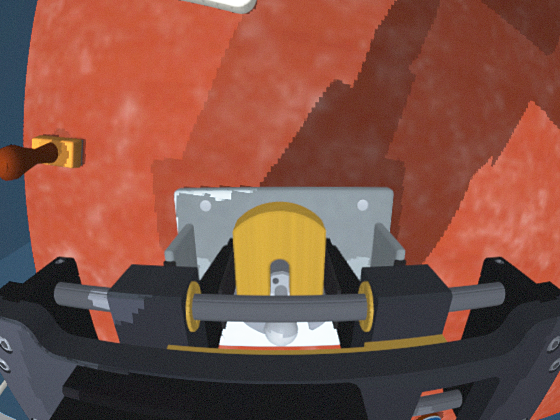

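Ball and stem lie in line with the slot (281 vs 280 px). Continue gently.

Request:
{"api": "step_arm", "payload": {
  "targets": [
    {"hand": 4.0, "travel": [0, 0, 0.15], "turn": [0, 0, 0]},
    {"hand": 4.0, "travel": [0, 0, 0.15], "turn": [0, 0, 0]},
    {"hand": 4.0, "travel": [0, 0, 0.15], "turn": [0, 0, 0]},
    {"hand": 4.0, "travel": [0, 0, 0.15], "turn": [0, 0, 0]},
    {"hand": 4.0, "travel": [0, 0, 0.15], "turn": [0, 0, 0]},
    {"hand": 4.0, "travel": [0, 0, 0.15], "turn": [0, 0, 0]}
  ]
}}

```text
clock: 10.25
tcp_pos: [593.4, -93.5, 46.4]
tcp_rot: [[-0.0, -0.13, 0.992], [-0.0, 0.992, 0.13], [-1.0, -0.0, -0.0]]
ft_force: [0.6, -0.5, -2.2]
width: 47.7
```

Request:
{"api": "step_arm", "payload": {
  "targets": [
    {"hand": 4.0, "travel": [0, 0, 0.15], "turn": [0, 0, 0]},
    {"hand": 4.0, "travel": [0, 0, 0.15], "turn": [0, 0, 0]},
    {"hand": 4.0, "travel": [0, 0, 0.15], "turn": [0, 0, 0]},
    {"hand": 4.0, "travel": [0, 0, 0.15], "turn": [0, 0, 0]},
    {"hand": 4.0, "travel": [0, 0, 0.15], "turn": [0, 0, 0]}
  ]
}}

```text
clock: 10.67
tcp_pos: [600.9, -92.5, 46.4]
tcp_rot: [[0.0, -0.13, 0.992], [-0.0, 0.992, 0.13], [-1.0, -0.0, 0.0]]
ft_force: [0.8, 0.8, -2.5]
width: 47.5
```

Request:
{"api": "step_arm", "payload": {
  "targets": [
    {"hand": 4.0, "travel": [0, 0, 0.1], "turn": [0, 0, 0]},
    {"hand": 4.0, "travel": [0, 0, 0.1], "turn": [0, 0, 0]},
    {"hand": 4.0, "travel": [0, 0, 0.1], "turn": [0, 0, 0]},
    {"hand": 4.0, "travel": [0, 0, 0.1], "turn": [0, 0, 0]}
  ]
}}

```text
clock: 11.0
tcp_pos: [604.7, -91.9, 46.4]
tcp_rot: [[-0.0, -0.13, 0.992], [-0.0, 0.992, 0.13], [-1.0, -0.0, -0.0]]
ft_force: [0.3, -0.2, -2.4]
width: 47.8
```

```bash
python3 look.py w7
python3 - <<'E'
from h import *
s=telemetry.observe(); p=s["tcp_pos"]; R=s["tcp_rot"]
print("stem in tool", R.T@(np.array([611.8,-91.2,47])-p),"force tool",R.T@s["ft_force"])
E
```

```text
11.0 [604.7 -91.9  46.4] phi 97.46 [ 0.31 -0.17 -2.37] 47.783532571661674 [-0.26  0.68  1.74 -0.    0.73 -1.96]
[-0.e+00 -1.e-04 -1.e+00]
stem in tool [-0.56063027 -0.14995548  6.95063886] force tool [ 2.01567021  0.09461511 -0.46585506]
```

View pics/w7.png

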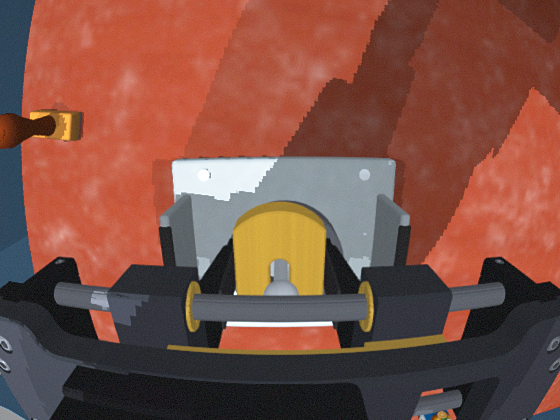

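The stem is in the slot, no contact force. Feel for the bottom in small steps.

Request:
{"api": "step_arm", "payload": {
  "targets": [
    {"hand": 4.0, "travel": [0, 0, 0.1], "turn": [0, 0, 0]},
    {"hand": 4.0, "travel": [0, 0, 0.1], "turn": [0, 0, 0]},
    {"hand": 4.0, "travel": [0, 0, 0.1], "turn": [0, 0, 0]},
    {"hand": 4.0, "travel": [0, 0, 0.1], "turn": [0, 0, 0]},
    {"hand": 4.0, "travel": [0, 0, 0], "turn": [0, 0, 0]}
  ]
}}

```text
clock: 11.47
tcp_pos: [608.8, -91.4, 46.4]
tcp_rot: [[0.0, -0.13, 0.992], [-0.0, 0.992, 0.13], [-1.0, -0.0, 0.0]]
ft_force: [0.2, -0.3, -1.5]
width: 48.0
```

Request:
{"api": "step_arm", "payload": {
  "targets": [
    {"hand": 4.0, "travel": [0, 0, 0.05], "turn": [0, 0, 0]},
    {"hand": 4.0, "travel": [0, 0, 0.05], "turn": [0, 0, 0]},
    {"hand": 4.0, "travel": [0, 0, 0], "turn": [0, 0, 0]}
  ]
}}

```text
clock: 11.72
tcp_pos: [609.7, -91.3, 46.4]
tcp_rot: [[0.0, -0.13, 0.992], [-0.0, 0.992, 0.13], [-1.0, -0.0, 0.0]]
ft_force: [0.1, 0.3, -2.6]
width: 47.8
```

Request:
{"api": "step_arm", "payload": {
  "targets": [
    {"hand": 4.0, "travel": [0, 0, 0.05], "turn": [0, 0, 0]},
    {"hand": 4.0, "travel": [0, 0, 0.05], "turn": [0, 0, 0]},
    {"hand": 4.0, "travel": [0, 0, 0], "turn": [0, 0, 0]}
  ]
}}

```text
clock: 11.97
tcp_pos: [610.7, -91.2, 46.5]
tcp_rot: [[0.0, -0.13, 0.992], [-0.0, 0.992, 0.13], [-1.0, -0.0, 0.0]]
ft_force: [0.0, 0.0, -2.7]
width: 47.9
```

Request:
{"api": "step_arm", "payload": {
  "targets": [
    {"hand": 4.0, "travel": [0, 0, 0.05], "turn": [0, 0, 0]},
    {"hand": 4.0, "travel": [0, 0, 0], "turn": [0, 0, 0]}
  ]
}}

```text
clock: 12.13
tcp_pos: [611.2, -91.1, 46.4]
tcp_rot: [[0.0, -0.13, 0.992], [-0.0, 0.992, 0.13], [-1.0, -0.0, 0.0]]
ft_force: [-0.5, 0.4, -2.1]
width: 47.7
```

Request:
{"api": "step_arm", "payload": {
  "targets": [
    {"hand": 4.0, "travel": [0, 0, 0.03], "turn": [0, 0, 0]},
    {"hand": 4.0, "travel": [0, 0, 0.03], "turn": [0, 0, 0]},
    {"hand": 4.0, "travel": [0, 0, 0], "turn": [0, 0, 0]}
  ]
}}

```text
clock: 12.38
tcp_pos: [611.8, -91.0, 46.4]
tcp_rot: [[0.0, -0.13, 0.992], [-0.0, 0.992, 0.13], [-1.0, -0.0, 0.0]]
ft_force: [-0.7, -0.4, -2.8]
width: 47.7
```

Request:
{"api": "step_arm", "payload": {
  "targets": [
    {"hand": 4.0, "travel": [0, 0, 0.03], "turn": [0, 0, 0]},
    {"hand": 4.0, "travel": [0, 0, 0], "turn": [0, 0, 0]}
  ]
}}

```text
clock: 12.55
tcp_pos: [612.0, -91.0, 46.4]
tcp_rot: [[0.0, -0.13, 0.992], [-0.0, 0.992, 0.13], [-1.0, -0.0, 0.0]]
ft_force: [0.1, 0.2, -2.6]
width: 47.8
```

Request:
{"api": "step_arm", "payload": {
  "targets": [
    {"hand": 4.0, "travel": [0, 0, 0.03], "turn": [0, 0, 0]},
    {"hand": 4.0, "travel": [0, 0, 0], "turn": [0, 0, 0]}
  ]
}}

```text
clock: 12.72
tcp_pos: [612.3, -91.0, 46.4]
tcp_rot: [[0.0, -0.13, 0.992], [-0.0, 0.992, 0.13], [-1.0, -0.0, 0.0]]
ft_force: [-0.3, -0.0, -2.4]
width: 48.1
```

Request:
{"api": "step_arm", "payload": {
  "targets": [
    {"hand": 4.0, "travel": [0, 0, 0.03], "turn": [0, 0, 0]},
    {"hand": 4.0, "travel": [0, 0, 0], "turn": [0, 0, 0]}
  ]
}}

```text
clock: 12.88
tcp_pos: [612.6, -90.9, 46.4]
tcp_rot: [[0.0, -0.13, 0.992], [-0.0, 0.992, 0.13], [-1.0, -0.0, 0.0]]
ft_force: [-0.3, -0.1, -2.1]
width: 48.0
```

Request:
{"api": "step_arm", "payload": {
  "targets": [
    {"hand": 4.0, "travel": [0, 0, 0.03], "turn": [0, 0, 0]},
    {"hand": 4.0, "travel": [0, 0, 0], "turn": [0, 0, 0]}
  ]
}}

```text
clock: 13.05
tcp_pos: [612.9, -90.9, 46.4]
tcp_rot: [[0.0, -0.13, 0.992], [-0.0, 0.992, 0.13], [-1.0, -0.0, 0.0]]
ft_force: [-0.4, -0.3, -2.8]
width: 47.7
```

```bash
python3 look.py w8 230 190 110 110 5
python3 - <<'E'
from h import *
s=telemetry.observe(); p=s["tcp_pos"]; R=s["tcp_rot"]
print("stem in tool", R.T@(np.array([611.8,-91.2,47])-p),"force tool",R.T@s["ft_force"])
E
```

```text
13.05 [612.9 -90.9  46.4] phi 97.46 [-0.43 -0.33 -2.83] 47.729098793468424 [-0.25  0.68  1.72 -0.    0.74 -1.95]
[ 1.e-04 -1.e-04 -1.e+00]
stem in tool [-0.5820397  -0.14211572 -1.11560188] force tool [ 1.68102553  0.09590955 -0.03265586]
```

View pics/w8c.png

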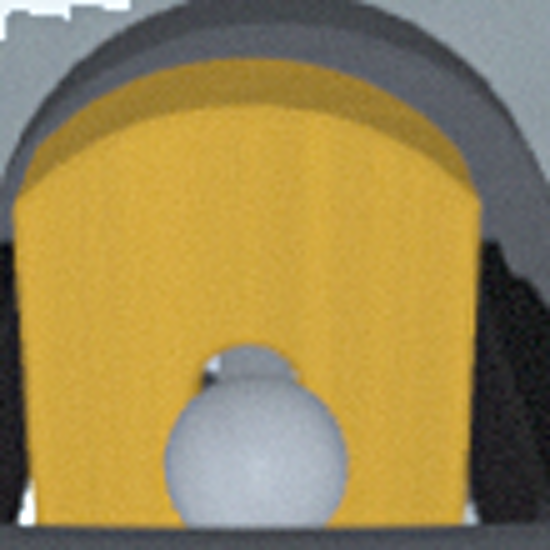

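Stem seen at the slot's inner end, about 0.6 mm to the right of the slot's middle; correct that, then bottom out.

Request:
{"api": "step_arm", "payload": {
  "targets": [
    {"hand": 4.0, "travel": [0, 0.05, 0.03], "turn": [0, 0, 0]},
    {"hand": 4.0, "travel": [0, 0, 0], "turn": [0, 0, 0]}
  ]
}}

```text
clock: 13.27
tcp_pos: [613.1, -90.3, 46.5]
tcp_rot: [[0.0, -0.13, 0.992], [-0.0, 0.992, 0.13], [-1.0, -0.0, 0.0]]
ft_force: [1.7, 0.3, -2.4]
width: 47.7
```

Request:
{"api": "step_arm", "payload": {
  "targets": [
    {"hand": 4.0, "travel": [0, 0, 0.03], "turn": [0, 0, 0]},
    {"hand": 4.0, "travel": [0, 0, 0], "turn": [0, 0, 0]}
  ]
}}

```text
clock: 13.43
tcp_pos: [613.5, -90.3, 46.4]
tcp_rot: [[0.0, -0.13, 0.992], [-0.0, 0.992, 0.13], [-1.0, -0.0, 0.0]]
ft_force: [-0.4, -0.7, -2.6]
width: 47.3
```

Request:
{"api": "step_arm", "payload": {
  "targets": [
    {"hand": 4.0, "travel": [0, 0, 0.03], "turn": [0, 0, 0]},
    {"hand": 4.0, "travel": [0, 0, 0], "turn": [0, 0, 0]}
  ]
}}

```text
clock: 13.6
tcp_pos: [613.7, -90.3, 46.4]
tcp_rot: [[0.0, -0.13, 0.992], [-0.0, 0.992, 0.13], [-1.0, -0.0, 0.0]]
ft_force: [-0.3, 0.1, -2.8]
width: 47.6
```

Request:
{"api": "step_arm", "payload": {
  "targets": [
    {"hand": 4.0, "travel": [0, 0, 0.02], "turn": [0, 0, 0]},
    {"hand": 4.0, "travel": [0, 0, 0], "turn": [0, 0, 0]}
  ]
}}

```text
clock: 13.77
tcp_pos: [613.9, -90.3, 46.4]
tcp_rot: [[-0.0, -0.13, 0.992], [-0.0, 0.992, 0.13], [-1.0, -0.0, -0.0]]
ft_force: [-0.6, -0.7, -3.2]
width: 48.2
```

Request:
{"api": "step_arm", "payload": {
  "targets": [
    {"hand": 4.0, "travel": [0, 0, 0.03], "turn": [0, 0, 0]},
    {"hand": 4.0, "travel": [0, 0, 0], "turn": [0, 0, 0]}
  ]
}}

```text
clock: 13.93
tcp_pos: [613.9, -90.2, 46.4]
tcp_rot: [[-0.001, -0.13, 0.992], [-0.0, 0.992, 0.13], [-1.0, 0.0, -0.001]]
ft_force: [-2.0, -1.0, -1.0]
width: 47.7
```

Request:
{"api": "step_arm", "payload": {
  "targets": [
    {"hand": 4.0, "travel": [0, 0, 0.03], "turn": [0, 0, 0]},
    {"hand": 4.0, "travel": [0, 0, 0], "turn": [0, 0, 0]}
  ]
}}

```text
clock: 14.1
tcp_pos: [614.0, -90.2, 46.4]
tcp_rot: [[-0.001, -0.13, 0.992], [-0.0, 0.992, 0.13], [-1.0, 0.0, -0.001]]
ft_force: [-4.4, -2.0, -1.3]
width: 47.8
```

```bash
python3 look.py w9 230 190 110 110 5
python3 - <<'E'
from h import *
c=read_camera("side");
cv2.imwrite("pics/s9.png",cv2.resize(c["image"][205:305,240:360],None,fx=6,fy=6,interpolation=2))
E
```

```text
14.1 [614.  -90.2  46.4] phi 97.46 [-4.42 -2.04 -1.31] 47.76359465691151 [-0.25  0.69  1.71 -0.    0.74 -1.95]
[-0.0012 -0.     -1.    ]
```

View pics/w9c.png

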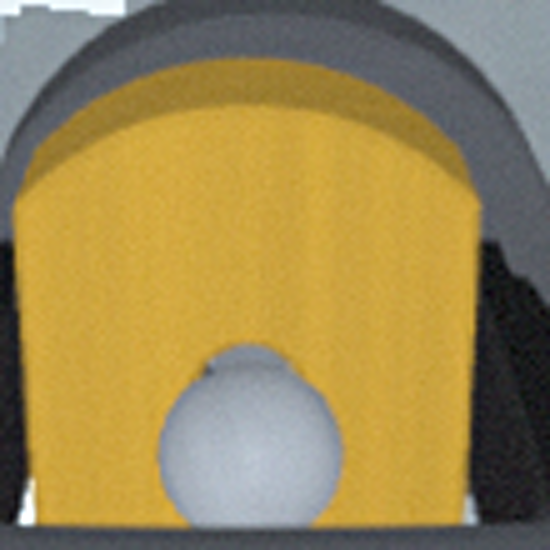

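View pics/s9.png

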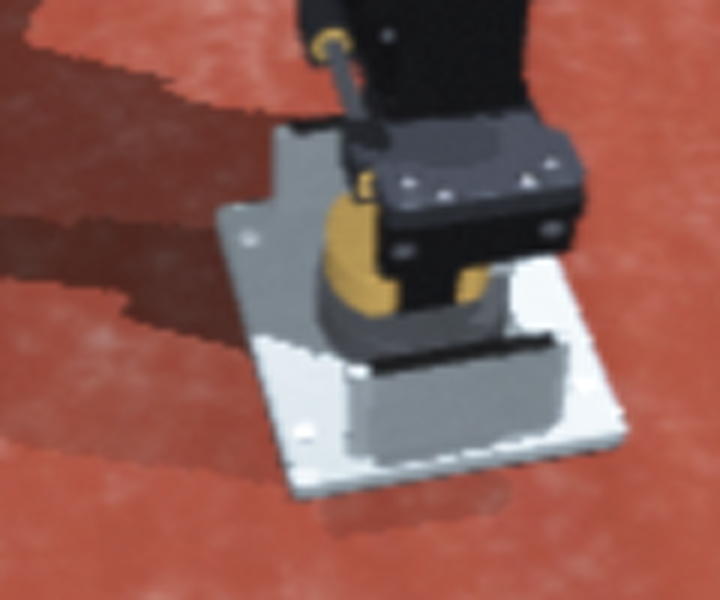

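Contact: about 4.5 N backwards with a −y part, so the stem is bottomed and about 0.4 mm to +y. Centre the disc on it: back off 2 mm commanded, +0.4 mm sideways.

Request:
{"api": "step_arm", "payload": {
  "targets": [
    {"hand": 4.0, "travel": [0, 0, -0.1], "turn": [0, 0, 0]},
    {"hand": 4.0, "travel": [0, 0.04, -0.1], "turn": [0, 0, 0]},
    {"hand": 4.0, "travel": [0, 0, 0], "turn": [0, 0, 0]},
    {"hand": 4.0, "travel": [0, 0, 0], "turn": [0, 0, 0]}
  ]
}}

```text
clock: 14.53
tcp_pos: [612.8, -90.0, 46.5]
tcp_rot: [[0.001, -0.13, 0.992], [-0.0, 0.992, 0.13], [-1.0, -0.0, 0.001]]
ft_force: [-0.2, 0.3, -3.7]
width: 47.8
```

Request:
{"api": "step_arm", "payload": {
  "targets": [
    {"hand": 4.0, "travel": [0, 0, -0.03], "turn": [0.05, 0, 0]},
    {"hand": 4.0, "travel": [0, 0, 0], "turn": [0.07, 0, 0]},
    {"hand": 4.0, "travel": [0, 0, 0], "turn": [0.07, 0, 0]},
    {"hand": 4.0, "travel": [0, 0, 0], "turn": [0.07, 0, 0]},
    {"hand": 4.0, "travel": [0, 0, 0], "turn": [0.04, 0, 0]},
    {"hand": 4.0, "travel": [0, 0, 0], "turn": [0, 0, 0]}
  ]
}}

```text
clock: 15.03
tcp_pos: [612.4, -90.1, 46.5]
tcp_rot: [[0.0, 0.171, 0.985], [-0.0, 0.985, -0.171], [-1.0, -0.0, 0.0]]
ft_force: [-0.3, 0.8, -2.0]
width: 48.1
```

Request:
{"api": "step_arm", "payload": {
  "targets": [
    {"hand": 4.0, "travel": [0, 0, 0], "turn": [0.07, 0, 0]},
    {"hand": 4.0, "travel": [0, 0, 0], "turn": [0.07, 0, 0]},
    {"hand": 4.0, "travel": [0, 0, 0], "turn": [0.07, 0, 0]},
    {"hand": 4.0, "travel": [0, 0, 0], "turn": [0.07, 0, 0]},
    {"hand": 4.0, "travel": [0, 0, 0], "turn": [0.07, 0, 0]},
    {"hand": 4.0, "travel": [0, 0, 0], "turn": [0, 0, 0]}
  ]
}}

```text
clock: 15.53
tcp_pos: [612.3, -90.1, 46.4]
tcp_rot: [[0.0, 0.498, 0.867], [-0.0, 0.867, -0.498], [-1.0, 0.0, 0.0]]
ft_force: [0.1, -0.2, -2.3]
width: 48.2
```

Request:
{"api": "step_arm", "payload": {
  "targets": [
    {"hand": 4.0, "travel": [0, 0, 0], "turn": [0.075, 0, 0]},
    {"hand": 4.0, "travel": [0, 0, 0], "turn": [0.075, 0, 0]},
    {"hand": 4.0, "travel": [0, 0, 0], "turn": [0.075, 0, 0]},
    {"hand": 4.0, "travel": [0, 0, 0], "turn": [0.075, 0, 0]},
    {"hand": 4.0, "travel": [0, 0, 0], "turn": [0.075, 0, 0]},
    {"hand": 4.0, "travel": [0, 0, 0], "turn": [0, 0, 0]}
  ]
}}

```text
clock: 16.03
tcp_pos: [612.3, -90.1, 46.5]
tcp_rot: [[0.0, 0.78, 0.626], [-0.0, 0.626, -0.78], [-1.0, 0.0, 0.0]]
ft_force: [0.3, -0.5, -2.5]
width: 47.8
```

Request:
{"api": "step_arm", "payload": {
  "targets": [
    {"hand": 4.0, "travel": [0, 0, 0], "turn": [0.075, 0, 0]},
    {"hand": 4.0, "travel": [0, 0, 0], "turn": [0.075, 0, 0]},
    {"hand": 4.0, "travel": [0, 0, 0], "turn": [0.075, 0, 0]},
    {"hand": 4.0, "travel": [0, 0, 0], "turn": [0.075, 0, 0]},
    {"hand": 4.0, "travel": [0, 0, 0], "turn": [0.06, 0, 0]},
    {"hand": 4.0, "travel": [0, 0, 0], "turn": [0, 0, 0]},
    {"hand": 4.0, "travel": [0, 0, 0], "turn": [0, 0, 0]}
  ]
}}

```text
clock: 16.62
tcp_pos: [612.2, -90.1, 46.4]
tcp_rot: [[0.0, 0.949, 0.316], [-0.0, 0.316, -0.949], [-1.0, 0.0, 0.0]]
ft_force: [-0.3, 0.4, -2.6]
width: 47.9
```

```bash
python3 look.py w10 230 190 110 110 5
```

```text
16.6167 [612.2 -90.1  46.4] phi 18.41 [-0.29  0.36 -2.64] 47.92214139692573 [-0.25  0.68  1.72 -0.    0.74 -0.57]
[ 1.e-04 -1.e-04 -1.e+00]
```

View pics/w10.png

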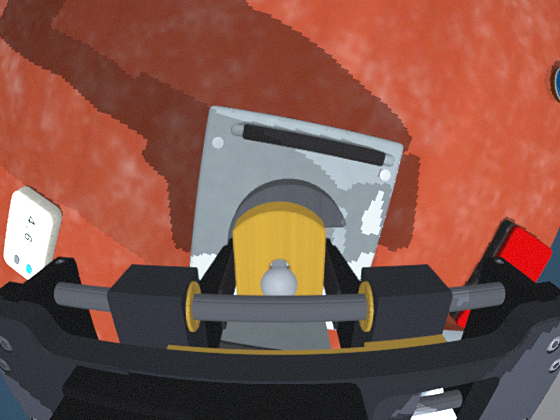

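View pics/w10c.png

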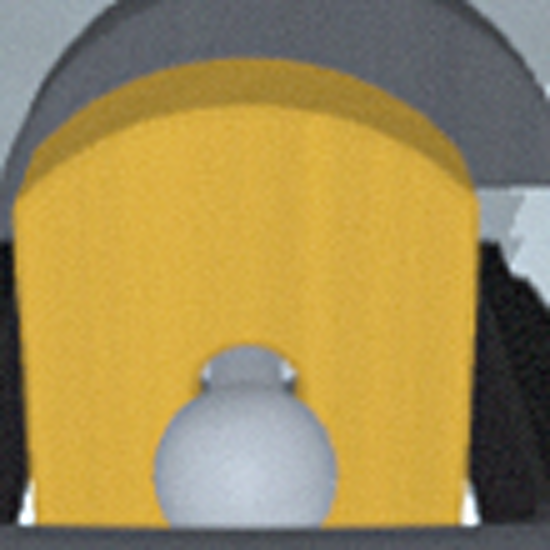

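Slot now at −71.6° (89.5° from the dark slot), stem centred sideways, no side force. Lower in stages.

Request:
{"api": "step_arm", "payload": {
  "targets": [
    {"hand": 4.0, "travel": [0.1, 0, 0.04], "turn": [0, 0, 0]},
    {"hand": 4.0, "travel": [0.1, 0, 0], "turn": [0, 0, 0]},
    {"hand": 4.0, "travel": [0.1, 0, 0], "turn": [0, 0, 0]},
    {"hand": 4.0, "travel": [0.1, 0, 0], "turn": [0, 0, 0]},
    {"hand": 4.0, "travel": [0, 0, 0], "turn": [0, 0, 0]}
  ]
}}

```text
clock: 17.08
tcp_pos: [612.2, -90.5, 42.2]
tcp_rot: [[-0.0, 0.95, 0.311], [-0.0, 0.311, -0.95], [-1.0, -0.0, -0.0]]
ft_force: [0.5, 0.0, -3.1]
width: 47.8
```

Request:
{"api": "step_arm", "payload": {
  "targets": [
    {"hand": 4.0, "travel": [0.05, 0, 0], "turn": [0, 0, 0]},
    {"hand": 4.0, "travel": [0.05, 0, 0], "turn": [0, 0, 0]},
    {"hand": 4.0, "travel": [0, 0, 0], "turn": [0, 0, 0]}
  ]
}}

```text
clock: 17.33
tcp_pos: [612.2, -90.4, 41.3]
tcp_rot: [[-0.0, 0.95, 0.311], [-0.0, 0.311, -0.95], [-1.0, -0.0, 0.0]]
ft_force: [0.4, 0.2, -2.2]
width: 47.7
```

Request:
{"api": "step_arm", "payload": {
  "targets": [
    {"hand": 4.0, "travel": [0.05, 0, 0], "turn": [0, 0, 0]},
    {"hand": 4.0, "travel": [0.05, 0, 0], "turn": [0, 0, 0]},
    {"hand": 4.0, "travel": [0, 0, 0], "turn": [0, 0, 0]}
  ]
}}

```text
clock: 17.58
tcp_pos: [612.2, -90.4, 40.3]
tcp_rot: [[-0.0, 0.95, 0.311], [-0.0, 0.311, -0.95], [-1.0, -0.0, 0.0]]
ft_force: [0.4, -0.1, -1.9]
width: 47.7
```

Request:
{"api": "step_arm", "payload": {
  "targets": [
    {"hand": 4.0, "travel": [0.05, 0, 0], "turn": [0, 0, 0]},
    {"hand": 4.0, "travel": [0.05, 0, 0], "turn": [0, 0, 0]},
    {"hand": 4.0, "travel": [0, 0, 0], "turn": [0, 0, 0]}
  ]
}}

```text
clock: 17.83
tcp_pos: [612.3, -90.4, 39.3]
tcp_rot: [[-0.0, 0.95, 0.311], [-0.0, 0.311, -0.95], [-1.0, -0.0, 0.0]]
ft_force: [0.0, -0.6, -2.6]
width: 47.8
```

Request:
{"api": "step_arm", "payload": {
  "targets": [
    {"hand": 4.0, "travel": [0.05, 0, 0], "turn": [0, 0, 0]},
    {"hand": 4.0, "travel": [0.05, 0, 0], "turn": [0, 0, 0]},
    {"hand": 4.0, "travel": [0.05, 0, 0], "turn": [0, 0, 0]},
    {"hand": 4.0, "travel": [0, 0, 0], "turn": [0, 0, 0]}
  ]
}}

```text
clock: 18.17
tcp_pos: [612.3, -90.5, 37.8]
tcp_rot: [[-0.0, 0.95, 0.311], [-0.0, 0.311, -0.95], [-1.0, -0.0, 0.0]]
ft_force: [0.6, 0.5, -2.1]
width: 47.3
```

Request:
{"api": "step_arm", "payload": {
  "targets": [
    {"hand": 4.0, "travel": [0.05, 0, 0], "turn": [0, 0, 0]},
    {"hand": 4.0, "travel": [0.05, 0, 0], "turn": [0, 0, 0]},
    {"hand": 4.0, "travel": [0, 0, 0], "turn": [0, 0, 0]}
  ]
}}

```text
clock: 18.42
tcp_pos: [612.2, -90.5, 36.8]
tcp_rot: [[-0.0, 0.95, 0.311], [-0.0, 0.311, -0.95], [-1.0, -0.0, 0.0]]
ft_force: [-0.4, -0.4, -2.4]
width: 47.5
```

Request:
{"api": "step_arm", "payload": {
  "targets": [
    {"hand": 4.0, "travel": [0.03, 0, 0], "turn": [0, 0, 0]},
    {"hand": 4.0, "travel": [0.02, 0, 0], "turn": [0, 0, 0]},
    {"hand": 4.0, "travel": [0, 0, 0], "turn": [0, 0, 0]}
  ]
}}

```text
clock: 18.67
tcp_pos: [612.3, -90.5, 36.4]
tcp_rot: [[0.0, 0.95, 0.311], [-0.0, 0.311, -0.95], [-1.0, -0.0, 0.0]]
ft_force: [-0.2, -0.2, -2.5]
width: 47.1
```

Request:
{"api": "step_arm", "payload": {
  "targets": [
    {"hand": 4.0, "travel": [0.03, 0, 0], "turn": [0, 0, 0]},
    {"hand": 4.0, "travel": [0, 0, 0], "turn": [0, 0, 0]}
  ]
}}

```text
clock: 18.83
tcp_pos: [612.3, -90.4, 36.2]
tcp_rot: [[0.0, 0.95, 0.311], [-0.0, 0.311, -0.95], [-1.0, 0.0, 0.0]]
ft_force: [-0.6, -0.5, -1.9]
width: 47.2
```

Request:
{"api": "step_arm", "payload": {
  "targets": [
    {"hand": 4.0, "travel": [0.03, 0, 0], "turn": [0, 0, 0]},
    {"hand": 4.0, "travel": [0, 0, 0], "turn": [0, 0, 0]}
  ]
}}

```text
clock: 19.0
tcp_pos: [612.3, -90.5, 36.2]
tcp_rot: [[0.0, 0.95, 0.311], [-0.0, 0.311, -0.95], [-1.0, 0.0, 0.0]]
ft_force: [-1.6, -0.7, 3.0]
width: 47.9
```

Request:
{"api": "step_arm", "payload": {
  "targets": [
    {"hand": 4.0, "travel": [0.03, 0, 0], "turn": [0, 0, 0]},
    {"hand": 4.0, "travel": [0, 0, 0], "turn": [0, 0, 0]}
  ]
}}

```text
clock: 19.17
tcp_pos: [612.3, -90.5, 36.1]
tcp_rot: [[0.0, 0.95, 0.311], [-0.0, 0.311, -0.95], [-1.0, 0.0, 0.0]]
ft_force: [-2.3, 0.7, 7.0]
width: 47.9
```

Seated exactly where expected (TCP 36.2 → underside 32). Release and rise.

Request:
{"api": "step_arm", "payload": {
  "targets": [
    {"hand": 4.9, "travel": [-0.03, 0, 0], "turn": [0, 0, 0]},
    {"hand": 5.2, "travel": [0, 0, 0], "turn": [0, 0, 0]},
    {"hand": 5.8, "travel": [0, 0, 0], "turn": [0, 0, 0]},
    {"hand": 6.4, "travel": [0, 0, 0], "turn": [0, 0, 0]},
    {"hand": 6.8, "travel": [0, 0, 0], "turn": [0, 0, 0]},
    {"hand": 6.8, "travel": [0, 0, 0], "turn": [0, 0, 0]},
    {"hand": 6.8, "travel": [0, 0, 0], "turn": [0, 0, 0]},
    {"hand": 6.8, "travel": [0, 0, 0], "turn": [0, 0, 0]}
  ]
}}

```text
clock: 19.83
tcp_pos: [612.3, -90.5, 35.8]
tcp_rot: [[0.0, 0.95, 0.311], [-0.0, 0.311, -0.95], [-1.0, 0.0, 0.0]]
ft_force: [0.6, 0.7, -0.4]
width: 68.0
```

```bash
python3 look.py w11
```

```text
19.8333 [612.3 -90.5  35.8] phi 18.11 [ 0.58  0.66 -0.44] 67.99162614858926 [-0.25  0.7   1.72 -0.    0.72 -0.57]
[ 0.e+00 -1.e-04 -1.e+00]
```

View pics/w11.png

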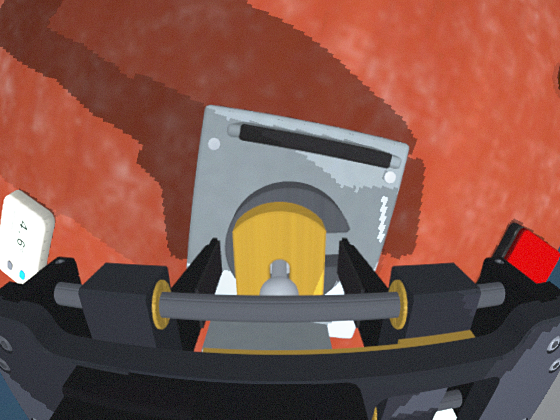

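Fingers are clear on both sides of the disc (about 10 mm each). Rise straight up, then back off to look.

Request:
{"api": "step_arm", "payload": {
  "targets": [
    {"hand": 6.8, "travel": [-0.5, 0, 0], "turn": [0, 0, 0]},
    {"hand": 6.8, "travel": [-1.5, 0, 0], "turn": [0, 0, 0]},
    {"hand": 6.8, "travel": [-2.5, 0, 0], "turn": [0, 0, 0]},
    {"hand": 6.8, "travel": [-3.0, 0, 0], "turn": [0, 0, 0]},
    {"hand": 6.8, "travel": [-3.0, 0, 0], "turn": [0, 0, 0]},
    {"hand": 6.8, "travel": [-3.0, 0, 0], "turn": [0, 0, 0]},
    {"hand": 6.8, "travel": [0, 0, 2.5], "turn": [0, 0, 0]},
    {"hand": 6.8, "travel": [0, 0, 2.5], "turn": [0, 0, 0]},
    {"hand": 6.8, "travel": [0, 0, 2.5], "turn": [0, 0, 0]},
    {"hand": 6.8, "travel": [0, 0, 0.5], "turn": [0, 0, 0]},
    {"hand": 6.8, "travel": [0, 0, 0], "turn": [0, 0, 0]},
    {"hand": 6.8, "travel": [0, 0, 0], "turn": [0, 0, 0]}
  ]
}}

```text
clock: 20.88
tcp_pos: [636.7, -166.1, 170.7]
tcp_rot: [[-0.001, 0.951, 0.31], [0.0, 0.31, -0.951], [-1.0, -0.0, -0.0]]
ft_force: [0.6, -0.1, 0.2]
width: 67.8
```

```bash
python3 look.py w12 220 60 140 140 4
python3 - <<'E'
from h import *
c=read_camera("side")["image"]; cv2.imwrite("pics/s12.png",cv2.resize(c[205:305,240:360],None,fx=6,fy=6,interpolation=2))
cv2.imwrite("pics/s12f.png",c)
E
```

```text
20.8833 [ 636.7 -166.1  170.7] phi 18.08 [ 0.55 -0.14  0.25] 67.83388275108167 [-0.36  0.58  1.52  0.    1.04 -0.67]
[-6.e-04  3.e-04 -1.e+00]
```

View pics/w12c.png

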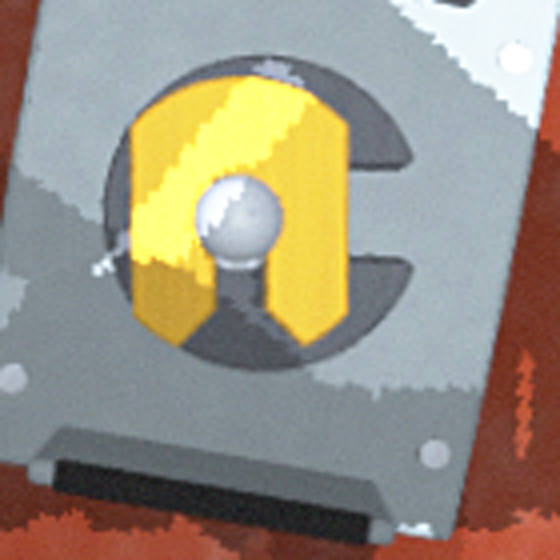

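View pics/s12.png

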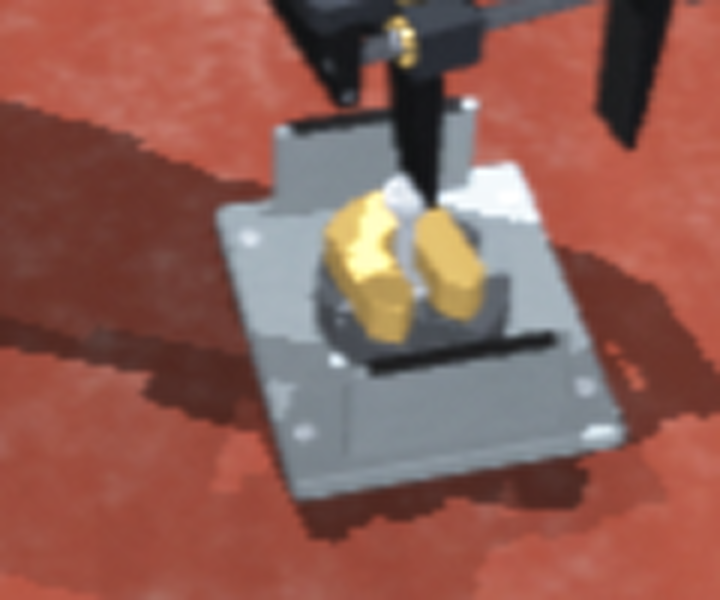

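View pics/s12f.png

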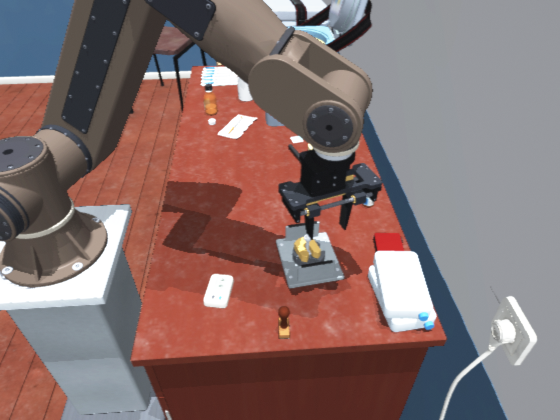

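The wrist crop shows the brass slot pointing down, the dark slot pointing right (square), the brass lying flat. Numeric check of height and centre, then hand in.

Run:
```python
from h import *
c=read_camera("wrist"); d=np.load("pics/w12.npz"); s=dict(tcp_pos=d["p"],tcp_rot=d["R"])
q=lambda x,y,z=52:wplane(c,(220+x/4-.375,60+y/4-.375),s,z)
a,b=q(131,215),q(348,215); k=q(240,75); t=(q(180,346)+q(307,346))/2
u=(t-k)/np.linalg.norm(t-k); print("width",np.linalg.norm(a-b),"centre",k+32*u,"yaw",np.degrees(np.arctan2(u[1],u[0])),"len",np.linalg.norm(t-k),"exp 60.8")
e=np.array([616.5,-87.5]); print("dist axis",np.linalg.norm((k+32*u)[:2]-e))
print(bot.hand_in())
```

```text
width 47.632567693503646 centre [612.83998906 -90.56894332  52.        ] yaw -71.1227210302945 len 60.37069497514841 exp 60.8
dist axis 4.776410075459783
the job is handed in; nothing more can be done
None
```

The brass mass is on the hanger, seated over the collar and released, with its slot square to the dark one. I handed the job in at about 21 s. No verdict came back, so this rests on my own checks.

**How it went**
- I gripped the mass by its flats and slid it from the front onto the stem, between collar and ball.
- The wrist camera put the stem 6.0 mm from the stand's axis, as stated. I then confirmed it by feel: the slot bottomed on the stem with about 5 N, and I backed off to centre the mass.
- I turned it 79° and saw no side force in the checks along the way. It then came down over the collar freely, and I released it at about 7 N on the wrist sensor.

**Last checks**

| Check | Found | Limit |
|---|---|---|
| Slot against the dark mass's slot | about 89° (brass at −71°, dark at 18°) | 60 to 120° |
| Centre from the stand's axis | about 5 mm | 10 mm |
| Underside height | at the dark mass's top, judged from where the tool stopped | at most 1.5 mm above |
| Flatness | looks flat in both camera views, not measured | 3° |

The gripper is clear of everything, about 130 mm above the seated mass. My moves never took the arm near the logger, carton or stamp. I did not measure their final positions; logger and stamp look unmoved in the last side picture.

**Disagreements:** the slot bottomed about 0.5 mm further in, and 0.9 mm further to the left, than the camera predicted. That is within its 2 mm calibration, and I corrected for it before lowering. The dark mass's slot opens away from the robot, not towards it as the description says, but this makes no difference to the crosswise angle.

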